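Clamp a silver bar in the bench micrometer

TASK

Measure the thickness of the silver bar: lay it flat on the rest of the bench micrometer, slide it in lengthwise under the head until its end is up against the back stop, then turn the ratchet knob on top clockwise until it slips on the clamped bar. Stop soon after it starts to slip, because the ratchet only gives for about an eighth of a turn and would then crush the bar, turn nothing but the knob, and leave the bar clamped in place with your hand off it. Do not disturb the loupe, jars and tweezers.

Things in the scene. Friction and masses are not known exactly. Their poses are not given: they have to be found in the camera images.
- bar_center (a point): centre of the plain silver bar, a block 120 (x) x 20 (y) x 12 (z) mm, 0.13 to 0.21 kg, lying loose and flat on the desk; this point is half-way up it, x runs along its length; both ends are alike
- micrometer: grey bench micrometer fixed to the desk, 115 mm tall; origin at desk level below the head's upright axis; +x is the way the bar goes in (about away from the robot). Foot 76 mm wide, x -125 to +55, 10 mm high. Flat steel rest 34 mm wide, x -120 to +20, top at z = 20 mm. Head arm above it: x -20 to +52, 34 mm wide, z 56 to 70. Bar home: its centre at x = -44, y = 0, z = 26 mm
- stop (a point): middle of the back stop's flat face (34 mm wide), against which the bar's end goes; 26 mm above the desk, 16 mm behind the head's axis; x points into the stop. On the head's axis the round spindle (10 mm thick) hangs from the head arm, its foot 3 to 17.5 mm above a bar on the rest: 0.4 to 2.2 rad of the knob, in one or more grasps. It stays where it is left between grasps
- knob (a point): centre of the round knurled ratchet knob on top of the head, 104 mm above the desk; diameter 22 mm, 91 to 115 mm up; keeps its height. Clockwise from above lowers the spindle at 0.055 N m. Once the spindle bears on the bar it slips at 0.185 N m for 0.8 rad in all, then drives solid; held still then, it pushes back 0.075 N m or more. Below it the thimble, 28 mm wide, 73 to 87 mm up: do not turn that
- loupe: folded loupe, 27 x 44 x 14 mm, beside the micrometer; leave alone
- jar_a: glass jar with a black cap, 39 mm wide, 43 mm tall; leave alone
- jar_b: another such jar, leave alone
- tweezers: tweezers 162 mm long, lying behind the micrometer; leave alone
Things that resemble listed ones, but are neither listed nor needed, are in the scene too. Of the things shaped like the part that bears bar_center, the aluminium one is meant.

How it is judged:
By the outcome, as a careful person would: the job done as asked, in the order asked, and still so for the second after the job is handed in, with the robot touching nothing.
It also fails if it takes over 72 s, if anything falls off the work surface, if the arm or the gripper's body presses on something with over 40 N, if the wrist force passes 120 N, or if a joint passes its speed limit or range.

ROBOT

A 6-joint arm with a two-finger parallel gripper is mounted at the origin on a cart in front of the work surface, level with it; the furniture and walls round the work are solid. World frame = base frame: x ahead of the robot, y to its left, z up, the work surface at z = 0. Lengths are in m, angles in rad, forces in N, time in s.
With the tool pointing down it reaches from about 0.4 to 0.825 m from the base axis. Payload 7 kg.
Tool frame: the origin (TCP) lies midway between the tips of the shut fingers; the grasp point (between the pads) lies 19 mm behind it; z points along the fingers, y is the direction in which the jaws open and shut (so a half turn about z gives the same grasp; the last joint's range is limited). The gripper opens to 88 mm and grips with 3 to 60 N. Pads are 19 mm wide; open, the fingers measure 130 mm over their backs; the gripper's body (78 mm by 193 mm) begins 47 mm behind the grasp point.
Start: joints at [-0.869, 0.359, 0.012, 0, -1.224, -0.288], TCP at [0.271, -0.618, 0.227] pointing down, gripper open.
Joint ranges: [-3.07, 3.07], [-1.43, 2.12], [-1.02, 1.25], [-3.03, 1.67], [-3.05, -0], [-3.03, 3.03]. Speed limits (rad/s): [2.39, 2.39, 3.01, 3.14, 3.14, 3.14].

INTERFACE

Orientations are given as [roll, pitch, yaw] about the fixed x, y, z axes, in that order (R = Rz(yaw) Ry(pitch) Rx(roll)).
In Python, from station import get_state, grab_frame, camera_info, job_done gives the robot as it stands. The module is installed in compiled form; this text tells all that it offers.
- The arm moves only by the shell command python3 -m inch 'ROWS' [FORCE]. ROWS is JSON, a list that holds one entry, the list of rows, each a list of 7 numbers: the shift along the tool's x, y, z normalised to -1 to 1, where 1 is 50 cm, then the turn, a rotation vector about the tool's x, y, z normalised to -1 to 1, where 1 is 180 degrees, then the closure, from 0 (fully open) to 1 (shut). A call has 1 to 20 rows; each row shifts and turns the commanded pose from where the row before left it, along the tool's axes as they then stand; what a row does not reach is not made up. A row lasts 1/10 s, in which the tool goes at most 50 mm and 8.59 degrees, less where a joint would pass 70% of its speed; a pose out of reach is approached as far as the arm can. A call with a number of a shift or a turn outside -1 to 1 is refused whole. A call with a gripper value outside its range is refused whole. The fingers move at their own pace and stop on an object; FORCE is the grip in N (left out, the last holds). Time passes only in rows, so rows that do not move let the fingers close. It gives the time, the measured TCP pose, the force and the opening at its end, in the units of the state.
- get_state(): the state, without advancing time (a new reading comes with each control period).
- grab_frame(name): name is "scene" or "top" or "wrist"; returns the picture (480x640x3 uint8, blue, green, red); there is no depth.
- camera_info(name): a dict with "vertical_fov" (degrees; the focal length in pixels is half the picture's height over the tangent of half this angle, whatever the lens; pixels are square), "cx", "cy" (the principal point, pixels), "R" (3x3) and "t" (3): a world point X has camera coordinates R X + t. Camera axes: x right, y down, z forward; pixel columns grow to the right and rows downward; lengths in m; the calibration is good to about 2 mm. A picture is of the moment at which its call begins: read the wrist's pose just before it. camera_info takes no time and is no camera call; for the wrist camera it gives the pose at the moment of the call.
- job_done(): hands the job in, once; it reports no verdict.
The state is a dict: "t": time; "q": joint angles; "qd": joint speeds; "joint_efforts": joint torques, N m; "eef_pos": TCP position; "ee_rot": TCP orientation; "force": force on the tool from outside, world axes, zero at the start; "moment": the same for the moment, N m; "width": finger opening in m.
Only numpy, scipy, OpenCV 4.12 (cv2) and the standard library are available. Lean on these libraries where they do the work, as an engineer would, in place of code of your own. Each camera call takes 0.05 s, during which the arm holds its last target.

## Working session

There is one attempt and no reset: what is moved stays moved. The work goes in short steps, Python scripts to look and compute and a shell command to move; the robot and the scene stay as the last step left them, time stands still between calls to the robot, and variables do not carry over. Pictures are saved under pics/ and viewed, and the job is handed in when it is done.

```bash
mkdir -p pics; ls
python3 - <<'E'
from station import *
import cv2
print(get_state())
for n in ("scene","top"):
    cv2.imwrite(f"pics/{n}0.png",grab_frame(n)); print(n,camera_info(n))
print(camera_info("wrist"))
E
```

```text
pics
{'t': 0.0, 'q': array([-8.68882881e-01,  3.59399839e-01,  1.10877551e-02, -3.83476282e-04,
       -1.22409788e+00, -2.88110754e-01]), 'qd': array([-0.00146798, -0.00064813, -0.00076421,  0.00014128,  0.00161786,
       -0.00216764]), 'joint_efforts': array([ 1.86240213e-03, -5.82711303e+01,  2.93054670e+01,  6.99728921e+00,
        6.53704628e-03, -1.62275228e-04]), 'eef_pos': array([ 0.27121567, -0.61759097,  0.22562088]), 'ee_rot': array([ 3.13994309e+00, -1.12915368e-04, -2.72792046e+00]), 'force': array([-0.09999351, -0.13428819,  0.97084105]), 'moment': array([-0.01212738, -0.01905227, -0.03889685]), 'width': 0.08749475838068012}
scene {'vertical_fov': 42.46493262986353, 'cx': 314.2334982903769, 'cy': 243.08188548011447, 'R': array([[-0.71402258, -0.70004752,  0.01025785],
       [-0.51773599,  0.51809534, -0.68082792],
       [ 0.47129735, -0.49143736, -0.73237157]]), 't': array([0.34493481, 0.40595613, 1.06593522])}
top {'vertical_fov': 45.27082854777475, 'cx': 330.54113650224633, 'cy': 229.69544797995152, 'R': array([[-0.00169096, -0.99994067, -0.01076051],
       [-0.99853729,  0.0022699 , -0.05401966],
       [ 0.05404088,  0.01065343, -0.99848189]]), 't': array([-0.06457307,  0.56197253,  1.61451733])}
{'vertical_fov': 61.11375049310872, 'cx': 317.3917309813825, 'cy': 236.40429667703992, 'R': array([[-0.40163591,  0.91579775,  0.00175516],
       [ 0.87877921,  0.38486009,  0.28218755],
       [ 0.25775123,  0.11487905, -0.95935765]]), 't': array([ 0.67489678, -0.03636222,  0.39218815])}
```

View pics/scene0.png

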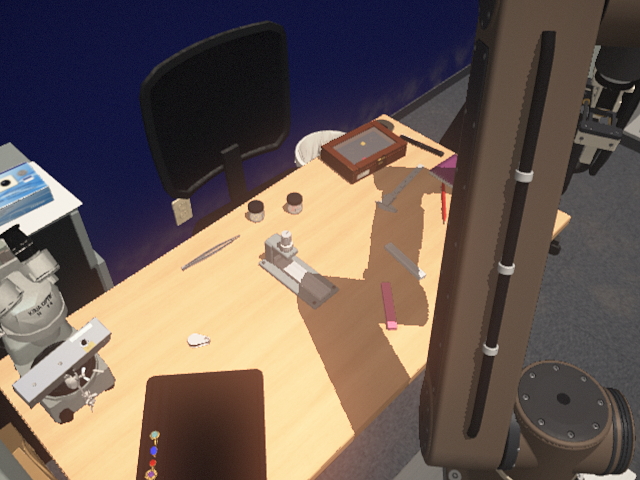

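View pics/top0.png

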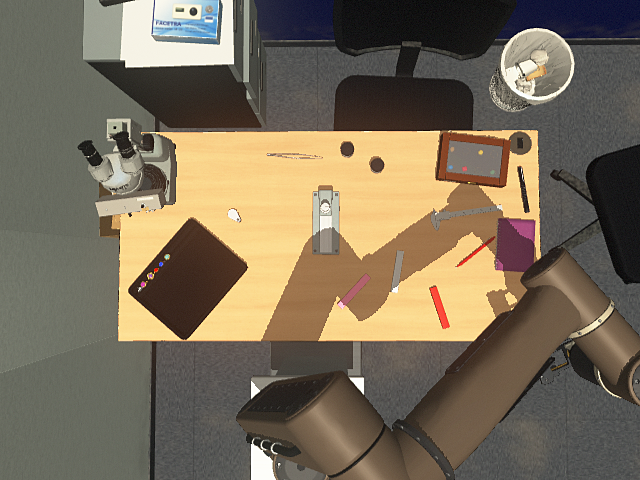

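The top view shows three bar-like blocks: grey at (398,271), pink at (354,291) and red at (440,307). There is also a caliper at (465,215). The grey one at (398,271) fits "silver/aluminium", and the micrometer is at (326,220). Next I'll make an enlarged crop and rough positions.

```bash
cat > h.py <<'E'
import numpy as np, cv2
from station import *
def ray(ci,u,v):
    f=240/np.tan(np.radians(ci["vertical_fov"]/2))
    d=np.array([(u-ci["cx"])/f,(v-ci["cy"])/f,1.]); R=np.array(ci["R"]); t=np.array(ci["t"])
    return -R.T@t, R.T@d
def onz(ci,u,v,z):
    o,d=ray(ci,u,v); return o+d*(z-o[2])/d[2]
def proj(ci,X):
    f=240/np.tan(np.radians(ci["vertical_fov"]/2))
    c=np.array(ci["R"])@np.asarray(X,float)+np.array(ci["t"]); return np.array([ci["cx"]+f*c[0]/c[2],ci["cy"]+f*c[1]/c[2]])
def tri(a,b):
    (o1,d1),(o2,d2)=a,b
    A=np.stack([d1,-d2],1); s=np.linalg.lstsq(A,o2-o1,rcond=None)[0]
    p,q=o1+s[0]*d1,o2+s[1]*d2
    return (p+q)/2,np.linalg.norm(p-q)
E
python3 - <<'E'
from h import *
ci=camera_info("top")
for n,u,v,z in [("bar",398,271,.012),("pink",354,291,.012),("red",440,307,.012),("knob",325,206,.115),("footnear",326,254,.01),("footfar",326,190,.01),("jarA",347,149,.043),("jarB",377,164,.043),("loupe",234,215,.01)]:
    print(n,onz(ci,u,v,z).round(4))
a=cv2.imread("pics/top0.png")[170:330,290:460]; b=cv2.imread("pics/scene0.png")[200:340,250:440]
cv2.imwrite("pics/c1.png",cv2.resize(a,None,fx=3.5,fy=3.5,interpolation=2))
cv2.imwrite("pics/c2.png",cv2.resize(b,None,fx=4,fy=4,interpolation=2))
E
```

```text
bar [ 0.4449 -0.2558  0.012 ]
pink [ 0.3888 -0.1315  0.012 ]
red [ 0.3438 -0.3729  0.012 ]
knob [ 0.6196 -0.0521  0.115 ]
footnear [ 0.4932 -0.0527  0.01  ]
footfar [ 0.6754 -0.0529  0.01  ]
jarA [ 0.7867 -0.1125  0.043 ]
jarB [ 0.744  -0.1962  0.043 ]
loupe [0.6047 0.2093 0.01  ]
```

View pics/c1.png

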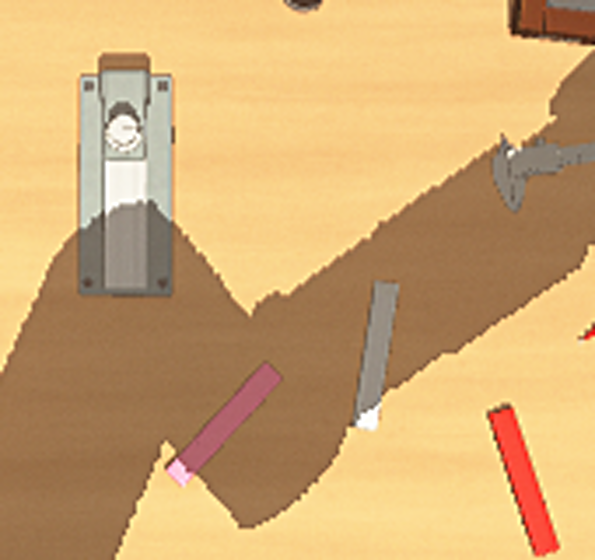

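View pics/c2.png

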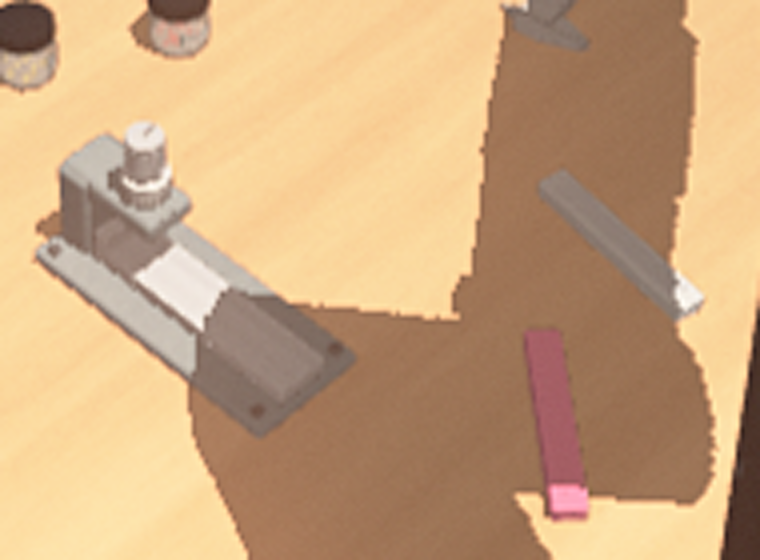

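The enlarged crop confirms it: the grey block is silver and the others are pink and red. Now the wrist camera geometry and a refined layout.

Run:
```python
from h import *
from scipy.spatial.transform import Rotation as Ro
s=get_state(); R=Ro.from_euler("xyz",s["ee_rot"]).as_matrix()
ci=camera_info("wrist"); o=-ci["R"].T@ci["t"]
print("cam in tool",R.T@(o-s["eef_pos"]),"\naxes in tool\n",R.T@ci["R"].T)
ct=camera_info("top");cs=camera_info("scene")
def c1(x,y):return 290+x/3.5,170+y/3.5
def c2(x,y):return 250+x/4,200+y/4
for n,a,z in [("far",(385,285),.012),("near",(367,428),.012),("rest near L",(105,289),.02),("rest near R",(146,289),.02),("foot NL",(78,295),.01),("foot NR",(172,295),.01),("foot FL",(80,76),.01),("foot FR",(172,76),.01),("knob",(123,131),.115)]:
    print(n,onz(ct,*c1(*a),z).round(4))
print("scene knob",onz(cs,*c2(144,131),.115))
```

```text
cam in tool [ 0.07610031 -0.00074034 -0.15957827] 
axes in tool
 [[-3.70873347e-04 -9.59310783e-01 -2.82352056e-01]
 [ 9.99999891e-01 -4.35391127e-04  1.65757944e-04]
 [-2.81946964e-04 -2.82351964e-01  9.59310841e-01]]
far [ 0.5    -0.2619  0.012 ]
near [ 0.3851 -0.2465  0.012 ]
rest near L [ 0.4971 -0.0359  0.02  ]
rest near R [ 0.497  -0.0689  0.02  ]
foot NL [ 0.4924 -0.0138  0.01  ]
foot NR [ 0.4923 -0.0899  0.01  ]
foot FL [ 0.6706 -0.0154  0.01  ]
foot FR [ 0.6704 -0.0903  0.01  ]
knob [ 0.6158 -0.0525  0.115 ]
scene knob [ 0.620907   -0.05395345  0.115     ]
```

```bash
cat >> h.py <<'E'
from scipy.spatial.transform import Rotation as Ro
def go(p,yaw,s=None):
    s=s or get_state(); R=Ro.from_euler("xyz",s["ee_rot"])
    sh=R.inv().apply(np.asarray(p)-s["eef_pos"])
    T=Ro.from_euler("xyz",[np.pi,0,yaw])
    rv=(R.inv()*T).as_rotvec()
    print("eef",s["eef_pos"].round(4),"rot",s["ee_rot"].round(4),"t",s["t"])
    print("shift units",(sh/.5).round(4),"turn units",(rv/np.pi).round(4),"deg",np.degrees(rv).round(2))
E
python3 -c "
from h import *
go([.41,-.25,.22],np.pi-.133)"
```

```text
eef [ 0.2712 -0.6177  0.2257] rot [ 3.1401e+00 -2.0000e-04 -2.7279e+00] t 0.1
shift units [-0.5498  0.5617  0.0122] turn units [ 0.0004 -0.0002  0.174 ] deg [ 8.000e-02 -3.000e-02  3.132e+01]
```

```bash
python3 -m inch '[[[-0.055,0.056,0.001,0,0,0,0],[-0.055,0.056,0.001,0,0,0,0],[-0.055,0.056,0.001,0,0,0,0],[-0.055,0.056,0.001,0,0,0,0],[-0.055,0.056,0.001,0,0,0,0],[-0.055,0.056,0.001,0,0,0,0],[-0.055,0.056,0.001,0,0,0,0],[-0.055,0.056,0.001,0,0,0,0],[-0.055,0.056,0.001,0,0,0,0],[-0.055,0.056,0.001,0,0,0,0],[0,0,0,0,0,0.0435,0],[0,0,0,0,0,0.0435,0],[0,0,0,0,0,0.0435,0],[0,0,0,0,0,0.0435,0],[0,0,0,0,0,0,0],[0,0,0,0,0,0,0]]]' 40
python3 - <<'E'
from h import *
go([.41,-.25,.22],np.pi-.133)
ci=camera_info("wrist");f=grab_frame("wrist");cv2.imwrite("pics/w1.png",f);print(get_state()["q"])
np.save("w1.npy",ci)
cv2.imwrite("pics/top1.png",grab_frame("top"))
E
```

```text
t: 1.7
eef_pos: [0.4104, -0.251, 0.2214]
ee_rot: [3.142, -0.0, 3.013]
force: [-0.1, -0.1, 0.7]
width: 0.0878
eef [ 0.4104 -0.251   0.2214] rot [ 3.1415e+00 -4.0000e-04  3.0128e+00] t 1.7
shift units [0.0011 0.0019 0.0028] turn units [ 0.     -0.0001  0.0013] deg [ 0.   -0.02  0.24]
[-1.39026839e-01  3.89125183e-02 -4.08275236e-01 -1.99063894e-05
 -1.12393693e+00 -1.56095493e+00]
```

View pics/w1.png

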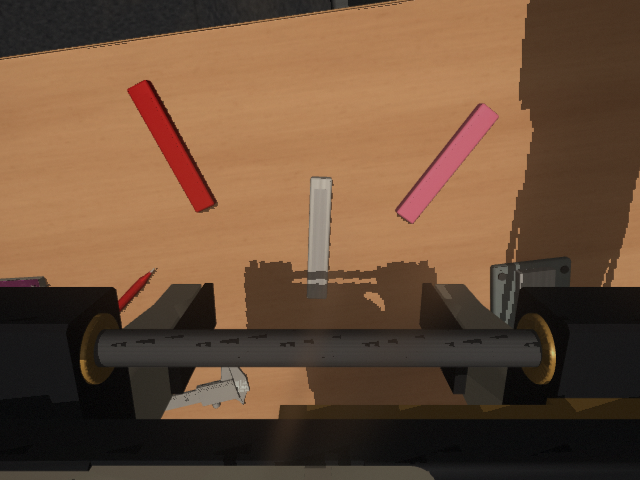

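View pics/top1.png

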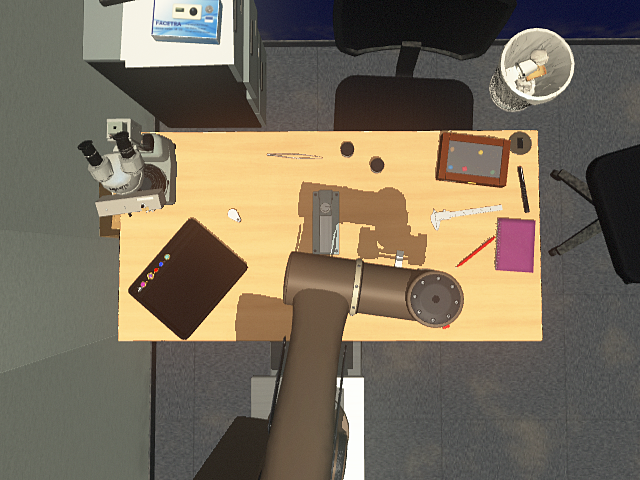

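The wrist view has image-up towards the robot. The silver bar runs from its near end at (321,178) down to about (317,297), between the fingers. I'll measure its edges.

Run:
```python
from h import *
ci=np.load("w1.npy",allow_pickle=True).item(); im=cv2.imread("pics/w1.png")
hsv=cv2.cvtColor(im,cv2.COLOR_BGR2HSV)
m=((hsv[...,1]<60)&(hsv[...,2]>60)).astype(np.uint8); m[:170]=0;m[300:]=0;m[:,:290]=0;m[:,350:]=0
L=[];Rr=[]
for v in range(182,262,8):
    x=np.where(m[v])[0]; 
    if len(x)==0: continue
    a,b=onz(ci,x[0],v,.012),onz(ci,x[-1]+1,v,.012); L.append(a);Rr.append(b)
    print(v,x[0],x[-1],a[:2].round(4),b[:2].round(4),np.linalg.norm(a-b).round(4))
M=(np.array(L)+Rr)/2; p=np.polyfit(M[:,0],M[:,1],1); print("slope yaw",np.arctan(p[0]),p)
ys=np.where(m[:,316:326].sum(1)>5)[0]; print("rows",ys[0],ys[-1], onz(ci,321,ys[0],.012),onz(ci,321,ys[0],.0))
cv2.imwrite("pics/w1c.png",cv2.resize(im[165:305,270:370],None,fx=4,fy=4))
```

```text
182 311 331 [ 0.3909 -0.2548] [ 0.3933 -0.2359] 0.0191
190 310 330 [ 0.398  -0.2567] [ 0.4005 -0.2377] 0.0192
198 310 330 [ 0.4054 -0.2577] [ 0.4079 -0.2386] 0.0193
206 310 330 [ 0.4128 -0.2587] [ 0.4153 -0.2395] 0.0194
214 310 329 [ 0.4204 -0.2598] [ 0.4228 -0.2413] 0.0186
222 309 329 [ 0.4279 -0.2617] [ 0.4304 -0.2422] 0.0197
230 309 329 [ 0.4356 -0.2628] [ 0.4381 -0.2431] 0.0198
238 309 328 [ 0.4434 -0.2638] [ 0.4458 -0.245 ] 0.0189
246 309 328 [ 0.4512 -0.2649] [ 0.4537 -0.246 ] 0.0191
254 308 328 [ 0.4591 -0.2669] [ 0.4617 -0.247 ] 0.0201
slope yaw -0.16319024022617587 [-0.16465448 -0.18111025]
rows 177 295 [ 0.38753637 -0.2452451   0.012     ] [ 0.38923588 -0.24535892  0.        ]
```

View pics/w1c.png

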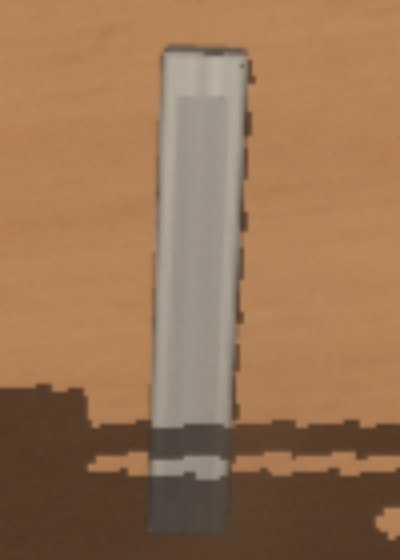

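Run:
```python
from h import *
ci=np.load("w1.npy",allow_pickle=True).item()
a=onz(ci,(270+163/4+270+247/4)/2,178,.012);b=onz(ci,(270+149/4+270+228/4)/2,165+532/4,.012)
d=b-a;print(a,b,np.linalg.norm(d),np.arctan2(d[1],d[0]),(a+b)/2)
c=(a+b)/2;y=np.arctan2(d[1],d[0]); g=c-.035*np.array([np.cos(y),np.sin(y),0]); print(g)
go([g[0],g[1],.05],np.pi+y); go([g[0],g[1],.004],np.pi+y)
```

```text
[ 0.3884656  -0.24513472  0.012     ] [ 0.50582654 -0.2641866   0.012     ] 0.11889728645474976 -0.1609319138467023 [ 0.44714607 -0.25466066  0.012     ]
[ 0.41259833 -0.24905233  0.012     ]
eef [ 0.4105 -0.2511  0.2215] rot [ 3.1416e+00 -2.0000e-04  3.0117e+00] t 1.8
shift units [-0.0037  0.0046  0.343 ] turn units [ 0.     -0.0001  0.0099] deg [ 0.   -0.01  1.78]
eef [ 0.4105 -0.2511  0.2215] rot [ 3.1416e+00 -2.0000e-04  3.0117e+00] t 1.8
shift units [-0.0037  0.0046  0.435 ] turn units [ 0.     -0.0001  0.0099] deg [ 0.   -0.01  1.78]
```

```bash
python3 -m inch '[[[-0.0037,0.0046,0,0,0,0.0099,0],[0,0,0.07,0,0,0,0],[0,0,0.08,0,0,0,0],[0,0,0.08,0,0,0,0],[0,0,0.07,0,0,0,0],[0,0,0.05,0,0,0,0],[0,0,0.04,0,0,0,0],[0,0,0.025,0,0,0,0],[0,0,0.015,0,0,0,0],[0,0,0.006,0,0,0,0],[0,0,0,0,0,0,0],[0,0,0,0,0,0,0]]]' 40
python3 - <<'E'
from h import *
cv2.imwrite("pics/w2.png",grab_frame("wrist"));s=get_state();print(s["eef_pos"],s["force"])
E
```

```text
t: 3.0
eef_pos: [0.4132, -0.2491, 0.0042]
ee_rot: [-3.142, 0.001, 2.978]
force: [-0.2, 0.7, 0.1]
width: 0.0874
[ 0.41325288 -0.24914109  0.00426527] [ 0.27611904 -0.02590545  0.3575994 ]
```

View pics/w2.png

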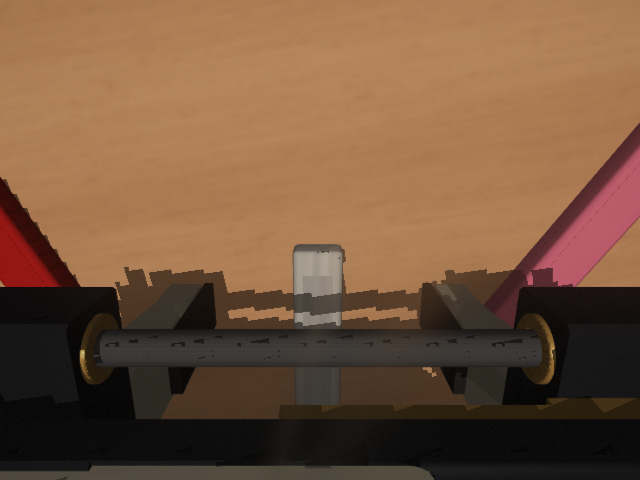

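The bar sits centred between the fingers at column 318 with its edges vertical, so it is well aligned. I'll close on it.

```bash
python3 -m inch '[[[0,0,0,0,0,0,1],[0,0,0,0,0,0,1],[0,0,0,0,0,0,1],[0,0,0,0,0,0,1],[0,0,0,0,0,0,1],[0,0,0,0,0,0,1],[0,0,0,0,0,0,1],[0,0,0,0,0,0,1]]]' 50
```

```text
t: 3.85
eef_pos: [0.4127, -0.2491, 0.0035]
ee_rot: [-3.142, -0.0, 2.978]
force: [-0.2, 0.5, 0.5]
width: 0.0292
```

```bash
python3 -m inch '[[[0,0,0,0,0,0,1],[0,0,0,0,0,0,1],[0,0,0,0,0,0,1],[0,0,0,0,0,0,1]]]' 50; python3 -m inch '[[[0,0,-0.04,0,0,0,1],[0,0,-0.06,0,0,0,1],[0,0,-0.06,0,0,0,1],[0,0,-0.05,0,0,0,1],[0,0,0,0,0,0,1],[0,0,0,0,0,0,1]]]'
python3 - <<'E'
from h import *
s=get_state();print(s["eef_pos"],s["ee_rot"],s["force"],s["moment"],s["width"],s["q"])
cv2.imwrite("pics/w3.png",grab_frame("wrist"));cv2.imwrite("pics/top3.png",grab_frame("top"));cv2.imwrite("pics/scene3.png",grab_frame("scene"))
E
```

```text
t: 4.25
eef_pos: [0.4127, -0.249, 0.0035]
ee_rot: [3.142, -0.0, 2.978]
force: [-0.8, -0.1, -0.4]
width: 0.0192
t: 4.85
eef_pos: [0.4126, -0.2489, 0.1087]
ee_rot: [3.141, 0.001, 2.977]
force: [-0.3, 0.1, -2.3]
width: 0.019
[ 0.4126211  -0.24888542  0.10867412] [3.14120168e+00 8.83525778e-04 2.97734038e+00] [-0.25794553  0.14055152 -2.32242951] [ 0.03908402  0.10809849 -0.03321119] 0.018974738922237916 [-1.33696727e-01  1.56554787e-01 -5.65073481e-01 -4.84975434e-04
 -8.48273059e-01 -1.60103116e+00]
```

View pics/w3.png

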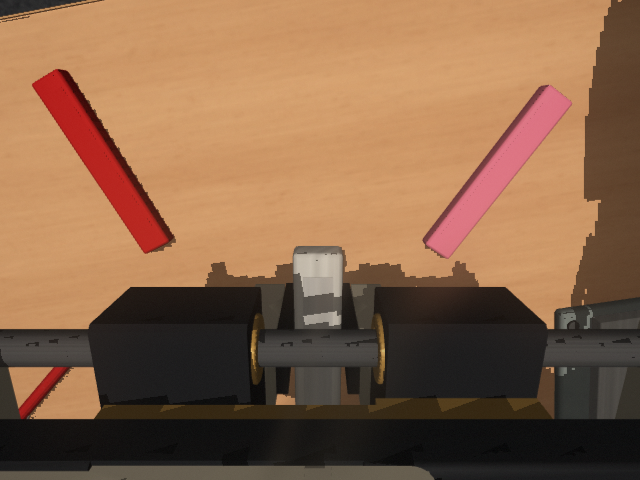

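View pics/scene3.png

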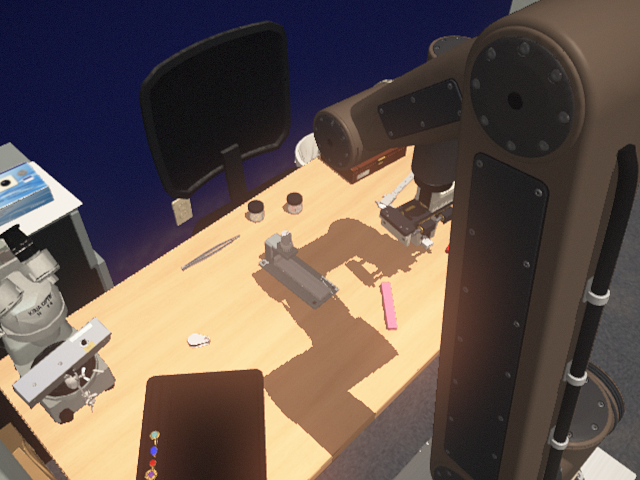

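View pics/top3.png

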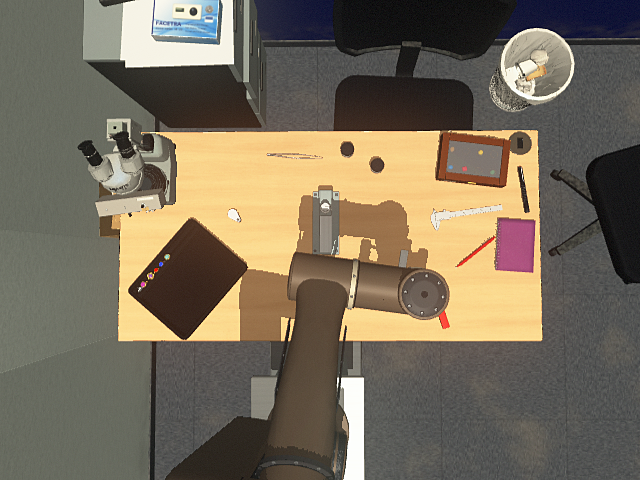

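The bar is held and lifted, and its near end in the wrist view has barely moved (row 246). Next I'll go high beyond the micrometer and look at it with the wrist camera.

```bash
python3 -c "
from h import *
go([.4126,-.249,.32],np.pi-.003)
go([.67,-.052,.32],np.pi-.003)"
```

```text
eef [ 0.4118 -0.2488  0.1074] rot [ 3.1414e+00 -2.2000e-03  2.9774e+00] t 5.0
shift units [-0.0007 -0.     -0.4252] turn units [ 0.0001 -0.0007 -0.0513] deg [ 0.02 -0.13 -9.24]
eef [ 0.4118 -0.2488  0.1074] rot [ 3.1414e+00 -2.2000e-03  2.9774e+00] t 5.0
shift units [-0.4442  0.4729 -0.426 ] turn units [ 0.0001 -0.0007 -0.0513] deg [ 0.02 -0.13 -9.24]
```

```bash
python3 -m inch '[[[0,0,-0.06,0,0,0,1],[0,0,-0.08,0,0,-0.017,1],[0,0,-0.08,0,0,-0.017,1],[0,0,-0.08,0,0,-0.017,1],[-0.03,0.02,-0.06,0,0,0,1],[-0.05,0.04,-0.06,0,0,0,1],[-0.06,0.05,0,0,0,0,1],[-0.06,0.05,0,0,0,0,1],[-0.07,0.05,0,0,0,0,1],[-0.07,0.05,0,0,0,0,1],[-0.07,0.05,0,0,0,0,1],[-0.06,0.05,0,0,0,0,1],[-0.04,0.03,0,0,0,0,1],[0,0,0,0,0,0,1],[0,0,0,0,0,0,1],[0,0,0,0,0,0,1]]]'
python3 - <<'E'
from h import *
s=get_state();print(s["eef_pos"],s["ee_rot"],s["width"],s["q"],s["moment"])
ci=camera_info("wrist");cv2.imwrite("pics/w4.png",grab_frame("wrist"));np.save("w4.npy",ci)
E
```

```text
t: 6.6
eef_pos: [0.6679, -0.0554, 0.3177]
ee_rot: [-3.141, -0.002, 3.138]
force: [-0.1, -0.2, -1.6]
width: 0.0197
[ 0.66785723 -0.0554253   0.31774879] [-3.14132226e+00 -1.51244140e-03  3.13758020e+00] 0.01969195514433348 [ 2.07430729e-01  3.13057627e-01  1.49777992e-01 -5.37517489e-05
 -1.40905220e+00 -1.78223061e+00] [-0.08923011  0.01853571  0.05863823]
```

View pics/w4.png

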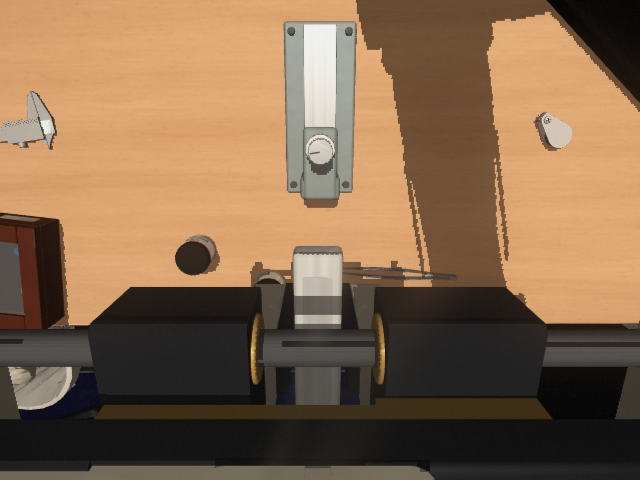

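The micrometer is fully visible, with the foot from (285,22) to (355,192) and the knob at (320,150). I'll measure it from an enlarged crop.

Run:
```python
from h import *
im=cv2.imread("pics/w4.png"); cv2.imwrite("pics/w4c.png",cv2.resize(im[10:210,260:380],None,fx=3,fy=3,interpolation=2))
cv2.imwrite("pics/w4d.png",cv2.resize(im[120:210,270:370],None,fx=6,fy=6,interpolation=2))
```

```text
(no output)
```

View pics/w4c.png

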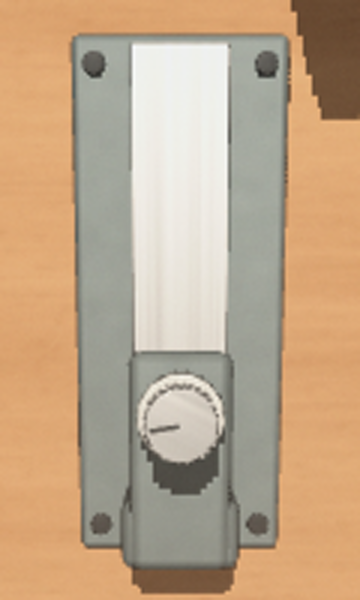

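View pics/w4d.png

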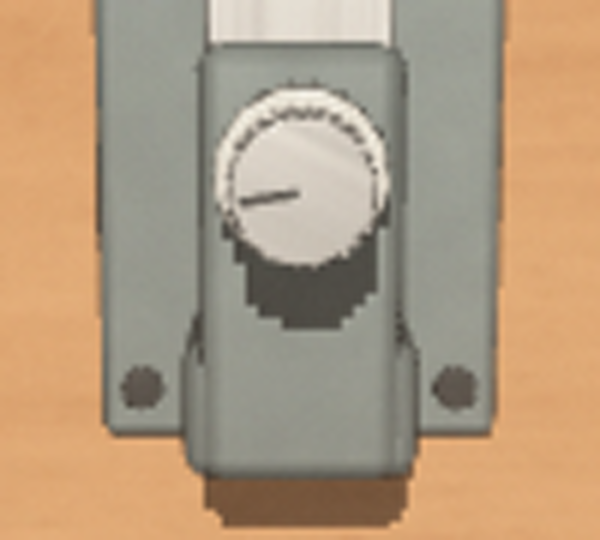

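Run:
```python
from h import *
ci=np.load("w4.npy",allow_pickle=True).item()
P=lambda x,y,z:onz(ci,260+x/3,10+y/3,z)
nl,nr,fl,fr=P(74,37,.01),P(289,37,.01),P(83,547,.01),P(277,547,.01)
print("foot",nl,nr,fl,fr,np.linalg.norm(nl-nr),np.linalg.norm(fl-fr),"len",np.linalg.norm((nl+nr-fl-fr)/2))
n=(nl+nr)/2;f=(fl+fr)/2;d=f-n;yaw=np.arctan2(d[1],d[0]);u=d/np.linalg.norm(d)
print("yaw",yaw,"axis from near",n+.125*u,"from far",f-.055*u)
k=onz(ci,270+308/6,120+190/6,.115);print("knob",k)
rl,rr=P(132,43,.02),P(229,43,.02);r2l,r2r=P(134,350,.02),P(228,350,.02);print("rest",rl,rr,r2l,r2r,(rl+rr)/2,np.linalg.norm(rl-rr))
hl,hr=P(133,352,.07),P(232,352,.07);print("arm front",hl,hr,np.linalg.norm(hl-hr), (hl+hr)/2)
ct=camera_info("top"); 
im=cv2.imread("pics/top3.png");cv2.imwrite("pics/t3c.png",cv2.resize(im[180:270,290:360],None,fx=6,fy=6,interpolation=2))
# bar near end in tool
s=get_state();R=Ro.from_euler("xyz",s["ee_rot"])
for v in (247,253): print("bar near end tool", R.inv().apply(onz(ci,318,v,s["eef_pos"][2]-.0035+.012)-s["eef_pos"]))
```

```text
foot [ 0.4972973  -0.08932737  0.01      ] [ 0.49763233 -0.01492549  0.01      ] [ 0.67553338 -0.09066364  0.01      ] [ 0.67586242 -0.01556736  0.01      ] 0.07440263812799637 0.07509699977404939 len 0.17823583033406448
yaw -0.005549227059951166 axis from near [ 0.62246289 -0.05282008  0.01      ] from far [ 0.62069875 -0.05281029  0.01      ]
knob [ 0.62099751 -0.05241599  0.115     ]
rest [ 0.50125353 -0.06898897  0.02      ] [ 0.5014016  -0.03609865  0.02      ] [ 0.60177492 -0.06964056  0.02      ] [ 0.60192582 -0.03559182  0.02      ] [ 0.50132756 -0.05254381  0.02      ] 0.032890658477432964
arm front [ 0.60135504 -0.06843963  0.07      ] [ 0.60149664 -0.03648503  0.07      ] 0.03195491633920274 [ 0.60142584 -0.05246233  0.07      ]
bar near end tool [ 0.02720652 -0.0001157  -0.0084827 ]
bar near end tool [ 0.02474503 -0.00011498 -0.00848427]
```

View pics/t3c.png

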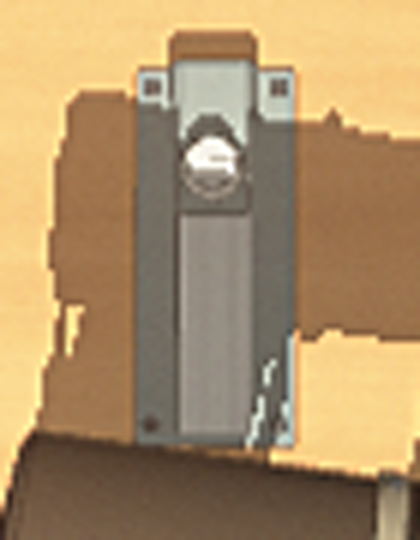

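```bash
python3 -c "
from h import *
go([.512,-.0519,.06],np.pi-.006)"
```

```text
eef [ 0.6678 -0.0557  0.3183] rot [-3.1414e+00 -6.0000e-04  3.1373e+00] t 6.65
shift units [0.3113 0.0063 0.5169] turn units [-0.0001 -0.0002  0.0005] deg [-0.01 -0.04  0.1 ]
```

```bash
python3 -m inch '[[[0.05,0.0063,0,0,0,0.0005,1],[0.07,0,0,0,0,0,1],[0.07,0,0.03,0,0,0,1],[0.07,0,0.06,0,0,0,1],[0.051,0,0.07,0,0,0,1],[0,0,0.08,0,0,0,1],[0,0,0.08,0,0,0,1],[0,0,0.08,0,0,0,1],[0,0,0.07,0,0,0,1],[0,0,0.046,0,0,0,1],[0,0,0,0,0,0,1],[0,0,0,0,0,0,1],[0,0,0,0,0,0,1]]]'
python3 - <<'E'
from h import *
go([.512,-.0519,.0265],np.pi-.006)
s=get_state();print(s["force"],s["moment"])
cv2.imwrite("pics/top5.png",grab_frame("top")[150:290,270:410]);cv2.imwrite("pics/scene5.png",cv2.resize(grab_frame("scene")[180:340,220:420],None,fx=4,fy=3.75,interpolation=2))
ci=camera_info("wrist");cv2.imwrite("pics/w5.png",grab_frame("wrist"));np.save("w5.npy",ci)
E
```

```text
t: 7.95
eef_pos: [0.5124, -0.0514, 0.0616]
ee_rot: [3.141, -0.0, 3.136]
force: [-4.4, -1.1, -4.0]
width: 0.0191
eef [ 0.5124 -0.0514  0.0616] rot [ 3.1415e+00 -3.0000e-04  3.1356e+00] t 7.95
shift units [ 0.0007 -0.001   0.0703] turn units [ 0.     -0.0001 -0.    ] deg [ 0.01 -0.02 -0.  ]
[-4.3516957  -1.09784164 -3.96189697] [-0.26514625  1.29251641 -0.06554296]
```

View pics/scene5.png

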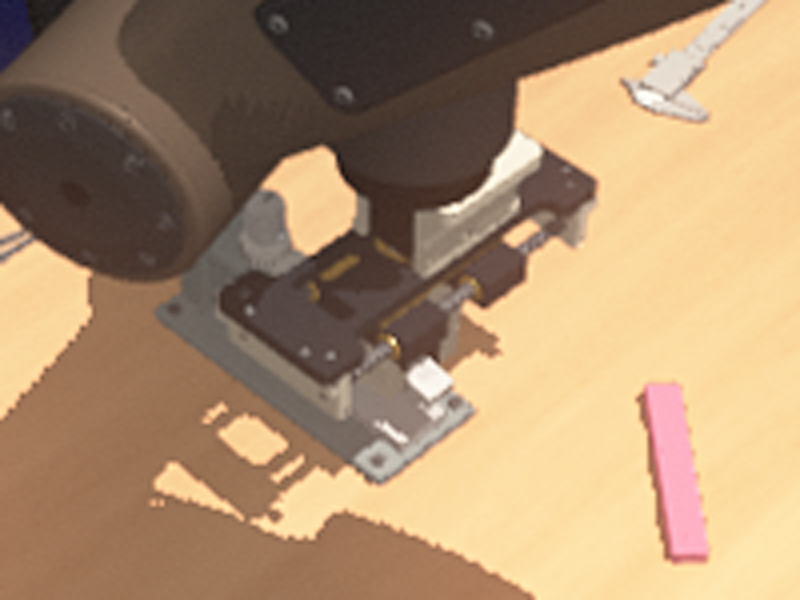

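View pics/w5.png

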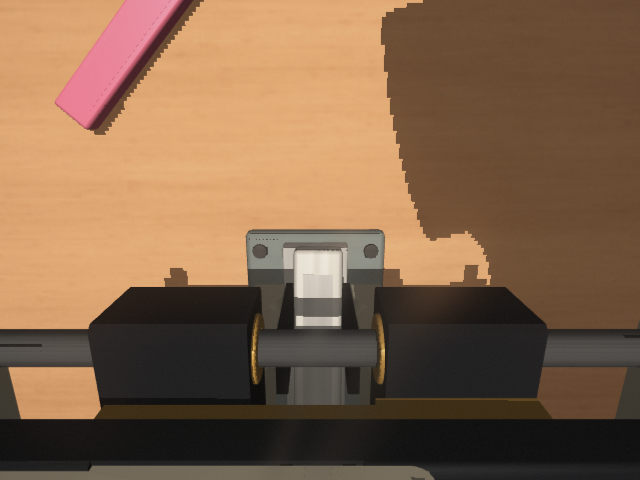

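The wrist feels a contact: Fx is −4.4 N and My is 1.3 N m. The bar's front end overlaps the head arm's front edge, because I chose a start too far forward for this height. I'll back straight out along −x and recheck.

```bash
python3 -m inch '[[[0.02,0,0,0,0,0,1],[0.03,0,0,0,0,0,1],[0.02,0,0,0,0,0,1],[0,0,0,0,0,0,1],[0,0,0,0,0,0,1]]]'
python3 - <<'E'
from h import *
s=get_state();print(s["eef_pos"],s["ee_rot"],s["force"],s["moment"],s["width"])
ci=camera_info("wrist");cv2.imwrite("pics/w6.png",grab_frame("wrist"));np.save("w6.npy",ci)
cv2.imwrite("pics/scene6.png",cv2.resize(grab_frame("scene")[180:340,220:420],None,fx=4,fy=3.75,interpolation=2))
E
```

```text
t: 8.6
eef_pos: [0.4788, -0.0506, 0.0613]
ee_rot: [3.141, 0.002, 3.137]
force: [0.5, 0.1, -1.0]
width: 0.0194
[ 0.47884578 -0.05056923  0.06126106] [3.14125806e+00 2.06641749e-03 3.13709637e+00] [ 0.47682514  0.11085918 -1.04999828] [-0.03263367  0.00271879  0.0382216 ] 0.01943594556168536
```

View pics/w6.png

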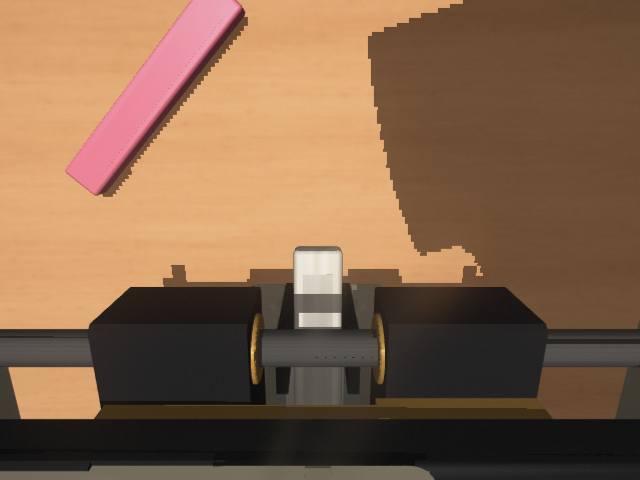

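View pics/scene6.png

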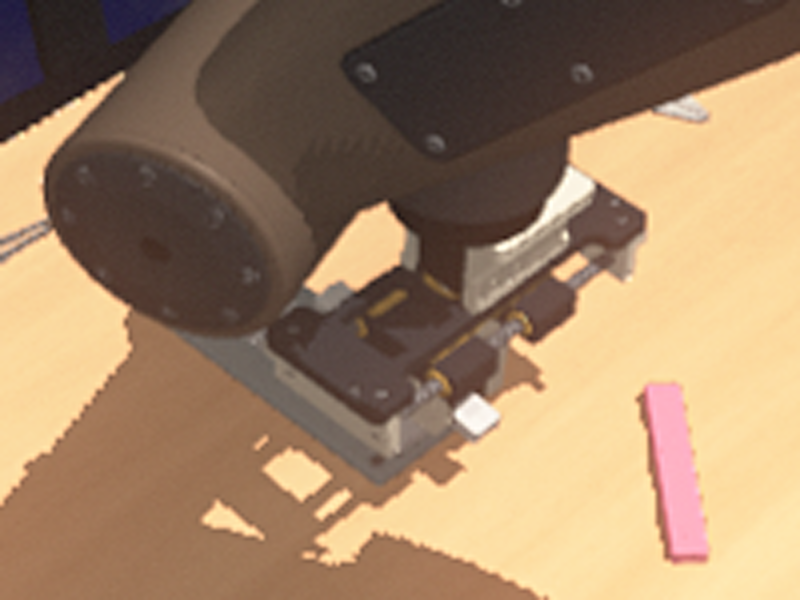

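The contact is gone and the bar is unchanged in the grip (end at row 247, width 19 mm). I'll lower with the front end just short of the head arm, then slide.

```bash
python3 -m inch '[[[-0.018,-0.0024,0,0,0,0,1],[-0.016,0,0,0,0,0,1],[0,0,0.03,0,0,0,1],[0,0,0.02,0,0,0,1],[0,0,0.012,0,0,0,1],[0,0,0,0,0,0,1],[0,0,0,0,0,0,1],[0,0,0,0,0,0,1]]]'
python3 - <<'E'
from h import *
go([.495,-.0519,.0235],np.pi-.006)
s=get_state();print(s["force"],s["moment"])
ci=camera_info("wrist");cv2.imwrite("pics/w7.png",grab_frame("wrist"));np.save("w7.npy",ci)
E
```

```text
t: 9.5
eef_pos: [0.4953, -0.0521, 0.03]
ee_rot: [3.141, 0.001, 3.136]
force: [1.0, 0.1, -2.0]
width: 0.0194
eef [ 0.4953 -0.0521  0.03  ] rot [3.1415e+00 7.0000e-04 3.1365e+00] t 9.5
shift units [0.0006 0.0004 0.0129] turn units [0.     0.0002 0.0003] deg [0.01 0.04 0.05]
[ 0.96920468  0.10661218 -2.04864416] [0.00291955 0.04396483 0.00385778]
```

View pics/w7.png

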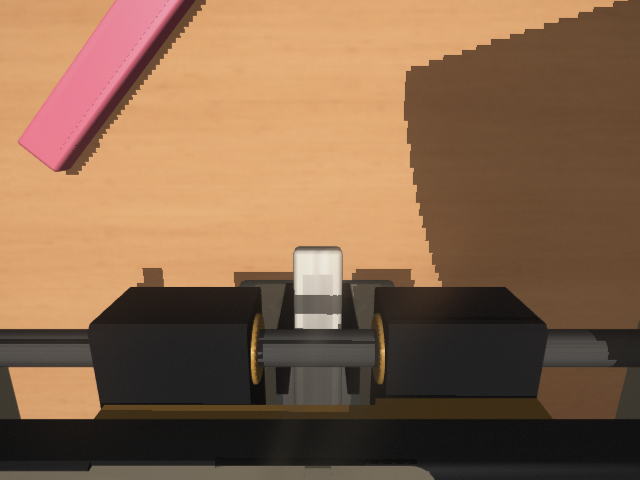

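```bash
python3 -m inch '[[[0,0,0.004,0,0,0,1],[0,0,0.004,0,0,0,1],[0,0,0.002,0,0,0,1],[0,0,0,0,0,0,1]]]';python3 -m inch '[[[0,0,0.002,0,0,0,1],[0,0,0.001,0,0,0,1],[0,0,0,0,0,0,1]]]'; python3 -c "
from h import *
s=get_state();print(s['eef_pos'],s['force'],s['moment'])"
```

```text
t: 9.95
eef_pos: [0.4948, -0.0522, 0.0244]
ee_rot: [-3.142, -0.0, 3.136]
force: [0.7, 0.4, -2.4]
width: 0.0193
t: 10.25
eef_pos: [0.4949, -0.0522, 0.023]
ee_rot: [-3.142, -0.0, 3.136]
force: [0.2, -0.2, -1.2]
width: 0.0191
[ 0.49492365 -0.05216087  0.0229908 ] [ 0.16429901 -0.20545226 -1.245926  ] [ 0.0102659   0.01805577 -0.02111242]
```

```bash
python3 -m inch '[[[0,0,0.001,0,0,0,1],[0,0,0.001,0,0,0,1],[0,0,0,0,0,0,1]]]'; python3 -c "
from h import *
s=get_state();print(s['eef_pos'],s['force'],s['moment'])"
```

```text
t: 10.55
eef_pos: [0.4951, -0.0522, 0.0225]
ee_rot: [-3.142, 0.0, 3.137]
force: [-2.2, 0.7, 4.1]
width: 0.0192
[ 0.49505232 -0.05219107  0.02245022] [-2.18759355  0.72174679  4.07386025] [ 0.07818419  0.69713053 -0.03328253]
```

The bar is on the rest, with about 6 N pressing up on it. I'll let go briefly so it settles flat, then regrip.

```bash
python3 -m inch '[[[0,0,0,0,0,0,0.6],[0,0,0,0,0,0,0.6],[0,0,0,0,0,0,0.6],[0,0,0,0,0,0,1],[0,0,0,0,0,0,1],[0,0,0,0,0,0,1],[0,0,0,0,0,0,1],[0,0,0,0,0,0,1]]]' 25
python3 - <<'E'
from h import *
s=get_state();print(s['eef_pos'],s['force'],s['moment'],s["width"])
ci=camera_info("wrist");cv2.imwrite("pics/w8.png",grab_frame("wrist"));np.save("w8.npy",ci)
cv2.imwrite("pics/scene8.png",cv2.resize(grab_frame("scene")[180:340,220:420],None,fx=4,fy=3.75,interpolation=2))
E
```

```text
t: 11.35
eef_pos: [0.495, -0.0522, 0.022]
ee_rot: [-3.142, -0.0, 3.136]
force: [0.3, -0.2, 0.2]
width: 0.0197
[ 0.49496275 -0.05216909  0.022021  ] [ 0.34092463 -0.15912452  0.16703849] [-0.0498584  -0.14398845 -0.01616872] 0.01969144898475439
```

View pics/w8.png

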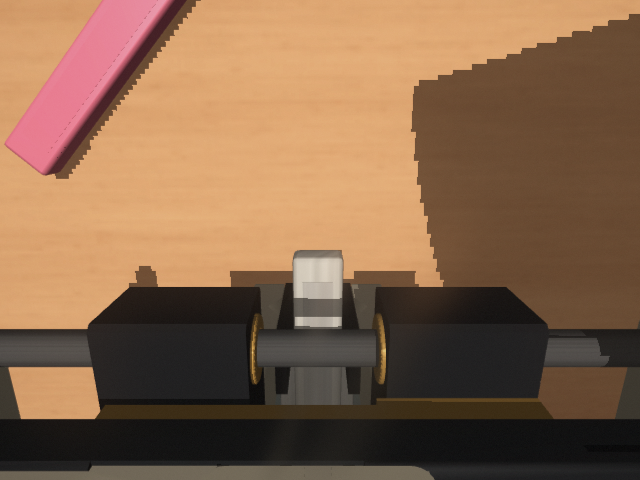

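View pics/scene8.png

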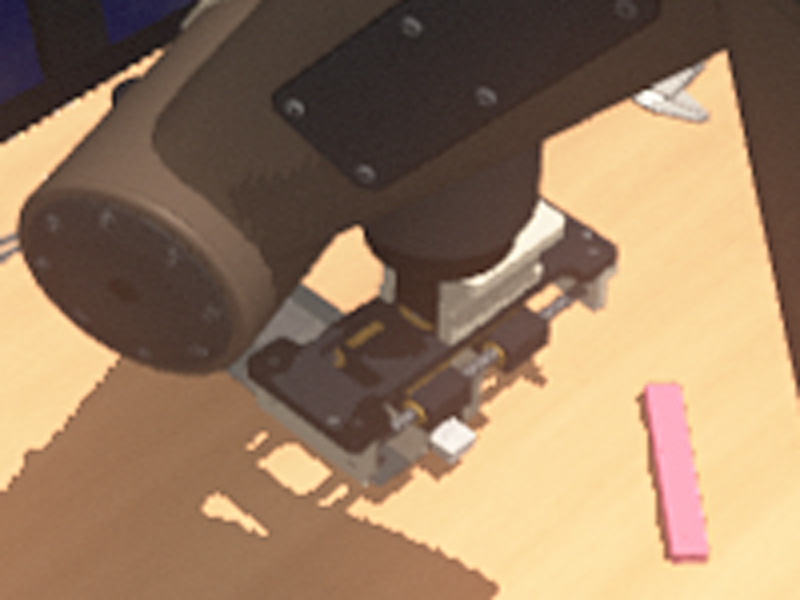

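```bash
python3 - <<'E'
from h import *
ci=np.load("w8.npy",allow_pickle=True).item();s=get_state();R=Ro.from_euler("xyz",s["ee_rot"])
for v in (250,255):
  for c in (294,342): print(v,c,R.inv().apply(onz(ci,c,v,.032)-s["eef_pos"]))
E
python3 -m inch '[[[-0.008,0,0,0,0,0,1],[-0.012,0,0,0,0,0,1],[-0.012,0,0,0,0,0,1],[-0.012,0,0,0,0,0,1],[-0.012,0,0,0,0,0,1],[-0.012,0,0,0,0,0,1],[-0.008,0,0,0,0,0,1],[0,0,0,0,0,0,1]]]'; python3 -c "
from h import *
s=get_state();print(s['eef_pos'],s['force'],s['moment'])"
```

```text
250 294 [ 0.02634376 -0.00962379 -0.00997088]
250 342 [ 0.02633696  0.00897457 -0.00997037]
255 294 [ 0.02429677 -0.00965779 -0.00997088]
255 342 [ 0.02428995  0.00900879 -0.00997037]
t: 12.25
eef_pos: [0.5339, -0.0523, 0.022]
ee_rot: [3.142, 0.001, 3.136]
force: [1.7, 0.1, 0.3]
width: 0.0196
[ 0.5339092  -0.05229062  0.02204296] [1.6813682  0.14924478 0.32449991] [-0.02734262 -0.20484237 -0.01090773]
```

```bash
python3 -m inch '[[[-0.004,0,0,0,0,0,1],[-0.004,0,0,0,0,0,1],[-0.004,0,0,0,0,0,1],[0,0,0,0,0,0,1]]]'; python3 -m inch '[[[-0.002,0,0,0,0,0,1],[-0.002,0,0,0,0,0,1],[0,0,0,0,0,0,1]]]'; python3 -m inch '[[[-0.002,0,0,0,0,0,1],[-0.002,0,0,0,0,0,1],[0,0,0,0,0,0,1]]]'
```

```text
t: 12.65
eef_pos: [0.5394, -0.0523, 0.0221]
ee_rot: [3.142, 0.0, 3.136]
force: [1.0, 0.2, -1.4]
width: 0.0193
t: 12.95
eef_pos: [0.5406, -0.0525, 0.022]
ee_rot: [-3.142, -0.001, 3.136]
force: [-2.5, 0.2, 2.3]
width: 0.0201
t: 13.25
eef_pos: [0.5407, -0.0525, 0.022]
ee_rot: [-3.141, -0.004, 3.136]
force: [-8.7, 3.9, 9.7]
width: 0.0199
```

The stop is reached: the tool halts at x = 0.5407 (0.5415 expected) while Fx builds to −8.7 N. I'll open and check before leaving.

```bash
python3 -m inch '[[[0,0,0,0,0,0,0.6],[0,0,0,0,0,0,0.6],[0,0,0,0,0,0,0.6],[0,0,0,0,0,0,0.5],[0,0,0,0,0,0,0.5]]]'
python3 - <<'E'
from h import *
s=get_state();print(s['eef_pos'],s['force'],s['moment'],s["width"])
ci=camera_info("wrist");im=grab_frame("wrist");cv2.imwrite("pics/w9.png",im);np.save("w9.npy",ci)
E
```

```text
t: 13.75
eef_pos: [0.5431, -0.0524, 0.022]
ee_rot: [3.142, 0.0, 3.136]
force: [0.2, 0.1, -0.6]
width: 0.0425
[ 0.54314395 -0.05240906  0.02202827] [ 0.18390603  0.11973    -0.60069558] [-0.0633895  -0.07343015  0.03008095] 0.04245052929119668
```

View pics/w9.png

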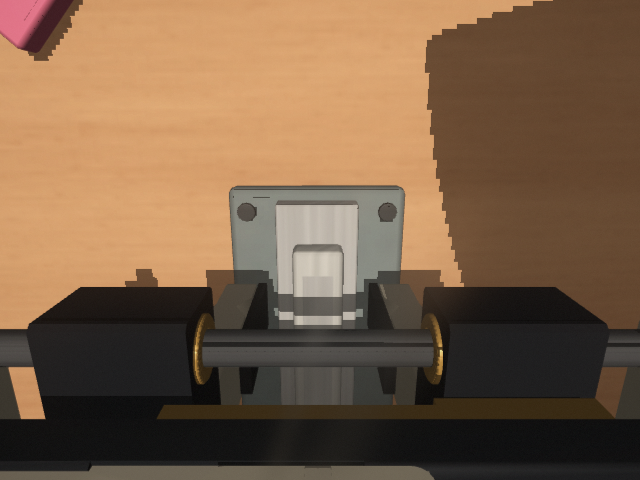

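Run:
```python
from h import *
im=cv2.imread("pics/w9.png");cv2.imwrite("pics/w9c.png",cv2.resize(im[175:330,220:420],None,fx=4,fy=3.8,interpolation=2))
ci=np.load("w9.npy",allow_pickle=True).item()
for v in (245,248,251): print(v,onz(ci,318,v,.032).round(4), onz(ci,293,v,.032).round(4),onz(ci,343,v,.032).round(4))
for v in (201,204): print(v,onz(ci,277,v,.02).round(4),onz(ci,357,v,.02).round(4))
```

```text
245 [ 0.5148 -0.0526  0.032 ] [ 0.5147 -0.0622  0.032 ] [ 0.5148 -0.0429  0.032 ]
248 [ 0.516  -0.0526  0.032 ] [ 0.5159 -0.0623  0.032 ] [ 0.5161 -0.0429  0.032 ]
251 [ 0.5172 -0.0526  0.032 ] [ 0.5172 -0.0623  0.032 ] [ 0.5173 -0.0429  0.032 ]
201 [ 0.4998 -0.0691  0.02  ] [ 0.5    -0.0367  0.02  ]
204 [ 0.5011 -0.0691  0.02  ] [ 0.5013 -0.0367  0.02  ]
```

View pics/w9c.png

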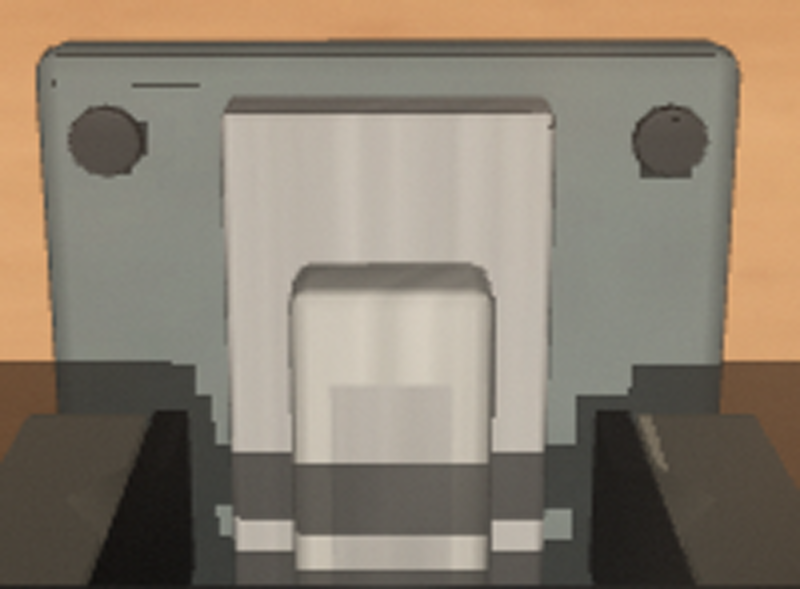

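The bar is centred on the rest, and its near end is 15.5–16 mm in from the rest's front edge (16 expected). I'll go up and look again before the knob.

```bash
python3 -m inch '[[[0,0,-0.03,0,0,0,0.4],[0,0,-0.06,0,0,0,0],[0,0,-0.08,0,0,0,0],[0,0,-0.08,0,0,0,0],[0,0,-0.08,0,0,0,0],[0,0,-0.08,0,0,0,0],[0,0,-0.08,0,0,0,0],[-0.04,0,-0.06,0,0,0,0],[-0.06,0,-0.04,0,0,0,0],[-0.07,0,0,0,0,0,0],[-0.06,0,0,0,0,0,0],[-0.02,0,0,0,0,0,0],[0,0,0,0,0,0,0],[0,0,0,0,0,0,0]]]'
python3 - <<'E'
from h import *
s=get_state();print(s["eef_pos"],s["ee_rot"],s["q"])
ci=camera_info("wrist");im=grab_frame("wrist");cv2.imwrite("pics/w10.png",im);np.save("w10.npy",ci)
k=proj(ci,[.621,-.0525,.115]);print(k);u,v=k.astype(int)
v0=max(0,v-140);cv2.imwrite("pics/w10c.png",cv2.resize(im[v0:v0+200,u-60:u+60],None,fx=3,fy=3,interpolation=2))
c=im[v-45:v+55,u-50:u+50];cv2.imwrite("pics/w10d.png",cv2.resize(c,None,fx=6,fy=6,interpolation=2));print(u-50,v-45,v0)
E
```

```text
t: 15.2
eef_pos: [0.6674, -0.0531, 0.3167]
ee_rot: [-3.141, -0.001, 3.136]
force: [-0.5, 0.1, -0.9]
width: 0.0877
[ 0.66737818 -0.05313261  0.31669415] [-3.14149095e+00 -8.74503545e-04  3.13616649e+00] [ 2.11059349e-01  3.11793843e-01  1.45712670e-01 -8.97357799e-05
 -1.40559109e+00 -1.78726699e+00]
[318.47123777 152.21637452]
268 107 12
```

View pics/w10c.png

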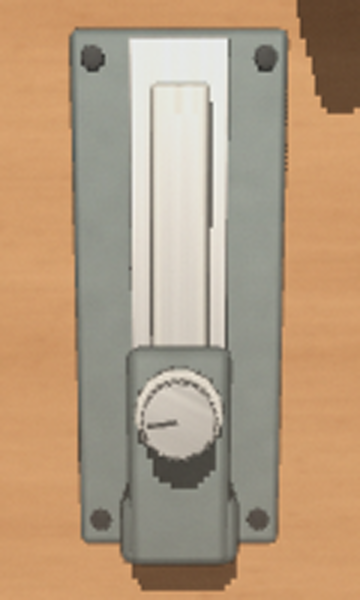

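View pics/w10d.png

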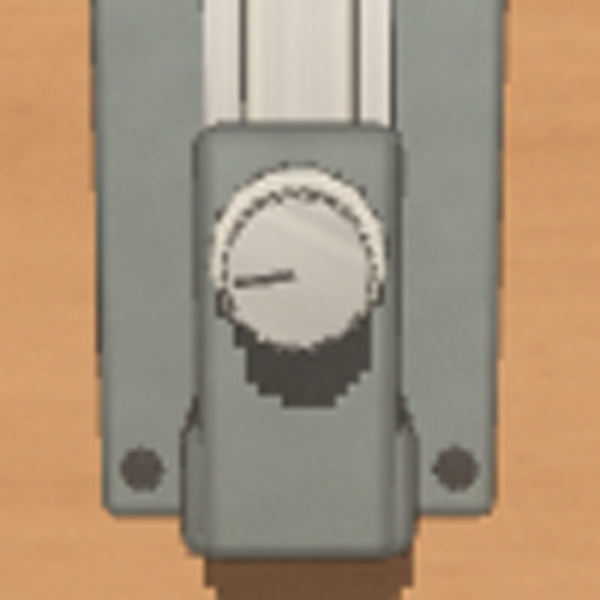

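The knob and its mark are unchanged, the predicted knob centre agrees within half a pixel, and the bar lies straight under the head. I'll move over the knob and unwind the wrist counter-clockwise in the air, so one grasp gives the full clockwise range.

```bash
python3 -m inch '[[[0.04,0.001,0.05,0,0,0,0],[0.05,0,0.07,0,0,0,0],[0.003,0,0.07,0,0,-0.047,0],[0,0,0.04,0,0,-0.047,0],[0,0,0,0,0,-0.047,0],[0,0,0,0,0,-0.047,0],[0,0,0,0,0,-0.047,0],[0,0,0,0,0,-0.047,0],[0,0,0,0,0,-0.047,0],[0,0,0,0,0,-0.047,0],[0,0,0,0,0,-0.047,0],[0,0,0,0,0,-0.047,0],[0,0,0,0,0,-0.047,0],[0,0,0,0,0,-0.047,0],[0,0,0,0,0,-0.047,0],[0,0,0,0,0,-0.047,0],[0,0,0,0,0,-0.047,0],[0,0,0,0,0,-0.047,0],[0,0,0,0,0,0,0],[0,0,0,0,0,0,0]]]' 60
python3 - <<'E'
from h import *
s=get_state();go([.621,-.0525,.094],s["ee_rot"][2]); print(s["q"],s["force"],s["moment"])
E
```

```text
t: 17.25
eef_pos: [0.621, -0.0523, 0.2028]
ee_rot: [-3.141, -0.001, -0.789]
force: [-0.2, 0.6, 0.4]
width: 0.0875
eef [ 0.621  -0.0523  0.2028] rot [-3.1407e+00 -6.0000e-04 -7.8870e-01] t 17.25
shift units [1.000e-04 5.000e-04 2.176e-01] turn units [-0.0003 -0.0002  0.    ] deg [-0.05 -0.03  0.  ]
[ 2.28810524e-01  2.89478767e-01 -1.43473045e-01  5.95324757e-07
 -1.13677623e+00  5.53292567e-01] [-0.15396161  0.58253674  0.4253419 ] [-0.03702917  0.09691423 -0.05075116]
```

```bash
python3 -m inch '[[[0,0,0.05,0,0,0,0],[0,0,0.07,0,0,0,0],[0,0,0.05,0,0,0,0.3],[0,0,0.03,0,0,0,0.5],[0,0,0.0155,0,0,0,0.6],[0,0,0,0,0,0,0.6],[0,0,0,0,0,0,0.6],[0,0,0,0,0,0,0.6]]]' 60
python3 - <<'E'
from h import *
s=get_state(); print(s["eef_pos"],s["force"],s["moment"],s["width"])
cv2.imwrite("pics/w11.png",grab_frame("wrist"));cv2.imwrite("pics/s11.png",cv2.resize(grab_frame("scene")[160:320,200:400],None,fx=4,fy=3.75,interpolation=2))
E
```

```text
t: 18.05
eef_pos: [0.6222, -0.0523, 0.0956]
ee_rot: [-3.14, -0.001, -0.785]
force: [-0.4, 0.3, -0.0]
width: 0.0451
[ 0.62221005 -0.05225199  0.09560621] [-0.36289348  0.28903109 -0.00270648] [-0.03681458  0.10065367  0.01837892] 0.04506414047095531
```

View pics/w11.png

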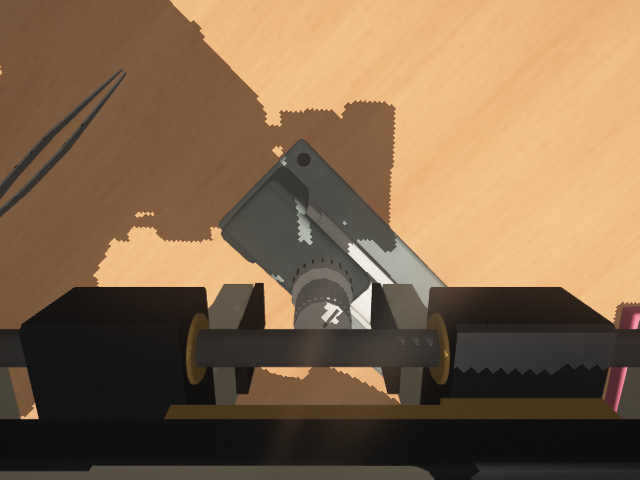

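View pics/s11.png

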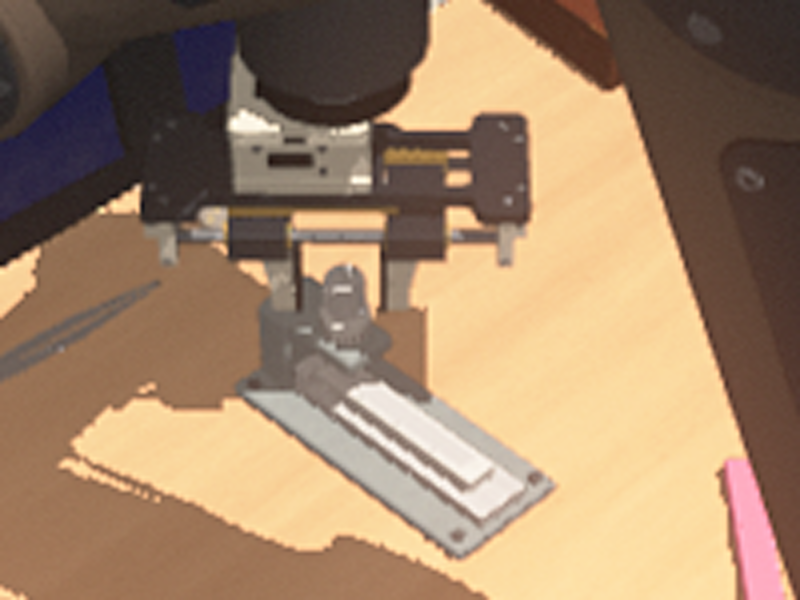

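The knob (about column 322) sits between the fingers, level with the pads and above the thimble. I'll centre by 1 mm and close.

```bash
python3 -m inch '[[[-0.0014,0.002,0,0,0,0,0.6],[0,0,0,0,0,0,1],[0,0,0,0,0,0,1],[0,0,0,0,0,0,1],[0,0,0,0,0,0,1],[0,0,0,0,0,0,1],[0,0,0,0,0,0,1],[0,0,0,0,0,0,1],[0,0,0,0,0,0,1]]]' 60
python3 - <<'E'
from h import *
s=get_state(); print(s["eef_pos"],s["ee_rot"],s["force"],s["moment"],s["width"],s["q"],s["joint_efforts"])
E
```

```text
t: 19.05
eef_pos: [0.6201, -0.0527, 0.0944]
ee_rot: [3.141, 0.0, -0.784]
force: [-2.5, -1.8, 4.7]
width: 0.0207
[ 0.62013433 -0.05266626  0.09440883] [ 3.14131544e+00  1.69151714e-05 -7.84393967e-01] [-2.54081205 -1.82795855  4.65025252] [-0.60125848  0.99046266  0.02960777] 0.02069554451356159 [ 2.28638327e-01  3.84617201e-01 -2.74790389e-01  1.67458646e-04
 -9.11632899e-01  5.57661458e-01] [ 1.04570132e+00 -5.35291278e+01  2.49534130e+01  5.28631702e+00
  1.02968708e+00  2.35648477e-03]
```

The knob is gripped. I'll turn it clockwise (tool +z) in small chunks, reading the z torque each time.

```bash
cat > r.py <<'E'
from h import *
s=get_state();print("t",round(s["t"],2),"yaw",s["ee_rot"][2].round(4),"Mz",s["moment"][2].round(3),"j6",s["joint_efforts"][5].round(4),"q6",s["q"][5].round(4),"F",s["force"].round(1),"p",s["eef_pos"].round(4),"w",s["width"].round(4))
E
python3 -m inch '[[[0,0,0,0,0,0.02,1],[0,0,0,0,0,0.02,1],[0,0,0,0,0,0.02,1]]]' >/dev/null; python3 r.py
python3 -m inch '[[[0,0,0,0,0,0.02,1],[0,0,0,0,0,0.02,1]]]' >/dev/null; python3 r.py
python3 -m inch '[[[0,0,0,0,0,0,1],[0,0,0,0,0,0,1]]]'>/dev/null; python3 r.py
```

```text
Traceback (most recent call last):
  File "r.py", line 2, in <module>
    s=get_state();print("t",round(s["t"],2),"yaw",s["ee_rot"][2].round(4),"Mz",s["moment"][2].round(3),"j6",s["joint_efforts"][5].round(4),"q6",s["q"][5].round(4),"F",s["force"].round(1),"p",s["eef_pos"].round(4),"w",s["width"].round(4))
                                                                                                                                                                                                                         ^^^^^^^^^^^^^^^^
AttributeError: 'float' object has no attribute 'round'
Traceback (most recent call last):
  File "r.py", line 2, in <module>
    s=get_state();print("t",round(s["t"],2),"yaw",s["ee_rot"][2].round(4),"Mz",s["moment"][2].round(3),"j6",s["joint_efforts"][5].round(4),"q6",s["q"][5].round(4),"F",s["force"].round(1),"p",s["eef_pos"].round(4),"w",s["width"].round(4))
                                                                                                                                                                                                                         ^^^^^^^^^^^^^^^^
AttributeError: 'float' object has no attribute 'round'
Traceback (most recent call last):
  File "r.py", line 2, in <module>
    s=get_state();print("t",round(s["t"],2),"yaw",s["ee_rot"][2].round(4),"Mz",s["moment"][2].round(3),"j6",s["joint_efforts"][5].round(4),"q6",s["q"][5].round(4),"F",s["force"].round(1),"p",s["eef_pos"].round(4),"w",s["width"].round(4))
                                                                                                                                                                                                                         ^^^^^^^^^^^^^^^^
AttributeError: 'float' object has no attribute 'round'
```

```bash
sed -i 's/s\["width"\].round(4)/round(s["width"],4)/' r.py; python3 r.py
python3 -m inch '[[[0,0,0,0,0,0.01,1],[0,0,0,0,0,0.01,1]]]' >/dev/null; python3 r.py
```

```text
t 19.75 yaw -1.0969 Mz -0.043 j6 -0.0824 q6 0.2453 F [-2.1 -0.5  4.5] p [ 0.6203 -0.0526  0.0944] w 0.0209
t 19.95 yaw -1.1608 Mz 0.083 j6 0.5033 q6 0.1813 F [-2.2 -0.9  4.2] p [ 0.6203 -0.0526  0.0944] w 0.0207
```

```bash
python3 -m inch '[[[0,0,0,0,0,0.01,1],[0,0,0,0,0,0.01,1]]]' >/dev/null; python3 r.py
python3 -m inch '[[[0,0,0,0,0,0.01,1],[0,0,0,0,0,0.01,1]]]' >/dev/null; python3 r.py
python3 -m inch '[[[0,0,0,0,0,0,1],[0,0,0,0,0,0,1]]]' >/dev/null; python3 r.py
python3 -m inch '[[[0,0,0,0,0,0,1]]]' >/dev/null; python3 r.py
```

```text
t 20.15 yaw -1.2236 Mz 0.044 j6 0.4651 q6 0.1184 F [-2.1 -1.   3.4] p [ 0.6203 -0.0525  0.0944] w 0.021
t 20.35 yaw -1.2865 Mz 0.022 j6 0.465 q6 0.0556 F [-2.  -0.5  4.1] p [ 0.6204 -0.0525  0.0944] w 0.0205
t 20.55 yaw -1.2853 Mz -0.027 j6 0.0048 q6 0.0568 F [-1.8 -0.5  4.9] p [ 0.6204 -0.0526  0.0944] w 0.0207
t 20.65 yaw -1.2858 Mz -0.005 j6 0.0153 q6 0.0562 F [-1.5 -0.8  4. ] p [ 0.6204 -0.0525  0.0944] w 0.0206
```

The joint-6 effort while moving is very clean (0.465 N m, free spindle). I'll use it as the main signal, with a guard that stops the chain once it rises.

```bash
cat > g.py <<'E'
import runpy,sys
m=runpy.run_path("r.py");s=m["s"]
sys.exit(1 if s["joint_efforts"][5]>0.53 or s["moment"][2]>0.16 else 0)
E
python3 -m inch '[[[0,0,0,0,0,0.01,1],[0,0,0,0,0,0.01,1]]]' >/dev/null; python3 g.py && 
python3 -m inch '[[[0,0,0,0,0,0.01,1],[0,0,0,0,0,0.01,1]]]' >/dev/null && python3 g.py && 
python3 -m inch '[[[0,0,0,0,0,0.01,1],[0,0,0,0,0,0.01,1]]]' >/dev/null && python3 g.py && 
python3 -m inch '[[[0,0,0,0,0,0.01,1],[0,0,0,0,0,0.01,1]]]' >/dev/null && python3 g.py && 
python3 -m inch '[[[0,0,0,0,0,0.01,1],[0,0,0,0,0,0.01,1]]]' >/dev/null && python3 g.py && 
python3 -m inch '[[[0,0,0,0,0,0.01,1],[0,0,0,0,0,0.01,1]]]' >/dev/null && python3 g.py
```

```text
t 20.85 yaw -1.35 Mz 0.082 j6 0.5036 q6 -0.008 F [-0.8 -0.7  5.2] p [ 0.6204 -0.0525  0.0944] w 0.0207
t 21.05 yaw -1.4129 Mz 0.046 j6 0.4648 q6 -0.0709 F [-1.9 -1.6  4.6] p [ 0.6205 -0.0525  0.0944] w 0.0204
t 21.25 yaw -1.4757 Mz 0.066 j6 0.4647 q6 -0.1337 F [-1.4 -0.6  4.7] p [ 0.6204 -0.0525  0.0944] w 0.021
t 21.45 yaw -1.5385 Mz 0.078 j6 0.4645 q6 -0.1966 F [-1.3 -1.3  3.4] p [ 0.6205 -0.0525  0.0944] w 0.0204
t 21.65 yaw -1.6014 Mz 0.058 j6 0.4645 q6 -0.2594 F [-1.4 -2.1  3.9] p [ 0.6205 -0.0525  0.0944] w 0.0208
t 21.85 yaw -1.6641 Mz 0.1 j6 0.3915 q6 -0.3222 F [-1.8 -0.8  3.6] p [ 0.6206 -0.0525  0.0944] w 0.0206
```

```bash
python3 -m inch '[[[0,0,0,0,0,0.01,1],[0,0,0,0,0,0.01,1]]]' >/dev/null; python3 g.py && 
python3 -m inch '[[[0,0,0,0,0,0.01,1],[0,0,0,0,0,0.01,1]]]' >/dev/null && python3 g.py && 
python3 -m inch '[[[0,0,0,0,0,0,1],[0,0,0,0,0,0,1]]]' >/dev/null && python3 g.py
```

```text
t 22.05 yaw -1.7268 Mz 0.195 j6 0.3307 q6 -0.3849 F [-0.6 -2.   2.5] p [ 0.6207 -0.0525  0.0944] w 0.0207
```

The torque has risen: Mz is 0.195 N m, and j6 shifted by 0.134, which is exactly the 0.055→0.185 step. One or two more small chunks will confirm a steady slip plateau.

```bash
python3 -m inch '[[[0,0,0,0,0,0.01,1],[0,0,0,0,0,0.01,1]]]' >/dev/null; python3 r.py
python3 -m inch '[[[0,0,0,0,0,0.01,1],[0,0,0,0,0,0.01,1]]]' >/dev/null; python3 r.py
python3 -m inch '[[[0,0,0,0,0,0,1],[0,0,0,0,0,0,1]]]' >/dev/null; python3 r.py
```

```text
t 22.25 yaw -1.7896 Mz 0.166 j6 0.3332 q6 -0.4477 F [-1.  -1.3  3.9] p [ 0.6207 -0.0525  0.0944] w 0.0203
t 22.45 yaw -1.8524 Mz 0.196 j6 0.333 q6 -0.5106 F [ 0.  -1.7  3.6] p [ 0.6207 -0.0525  0.0944] w 0.0207
t 22.65 yaw -1.851 Mz 0.077 j6 -0.1314 q6 -0.509 F [-0.8 -2.1  3.2] p [ 0.6207 -0.0525  0.0944] w 0.0207
```

The slip plateau is steady (j6 0.333 on three readings, Mz about 0.185), and at rest the knob pushes back 0.08–0.13 N m. The slip so far is about 0.15–0.2 rad. I'll release and retreat upward.

```bash
python3 -m inch '[[[0,0,0,0,0,0,0.5],[0,0,0,0,0,0,0.4],[0,0,0,0,0,0,0.2],[0,0,0,0,0,0,0],[0,0,0,0,0,0,0],[0,0,0,0,0,0,0],[0,0,-0.03,0,0,0,0],[0,0,-0.06,0,0,0,0],[0,0,-0.08,0,0,0,0],[0,0,-0.08,0,0,0,0],[0,0,-0.08,0,0,0,0],[0,0,-0.08,0,0,0,0],[0,0,-0.04,0,0,0,0],[0,0,0,0,0,0,0]]]'
python3 - <<'E'
from h import *
go([.67,-.053,.32],np.pi-.006)
s=get_state();print(s["q"])
ci=camera_info("wrist");im=grab_frame("wrist");cv2.imwrite("pics/w12.png",im);np.save("w12.npy",ci)
cv2.imwrite("pics/s12.png",grab_frame("scene"));cv2.imwrite("pics/t12.png",grab_frame("top"))
E
```

```text
t: 24.05
eef_pos: [0.6216, -0.0526, 0.3235]
ee_rot: [-3.135, 0.002, -1.852]
force: [-0.1, 0.1, -0.5]
width: 0.0873
eef [ 0.6216 -0.0526  0.3235] rot [-3.1354e+00  2.3000e-03 -1.8524e+00] t 24.05
shift units [-0.0262 -0.0931  0.0076] turn units [-0.0012  0.0019  0.4123] deg [-0.21  0.34 74.21]
[ 2.28677840e-01  2.26368617e-01  4.48150548e-02  9.81261523e-04
 -1.38273270e+00 -5.10464179e-01]
```

View pics/w12.png

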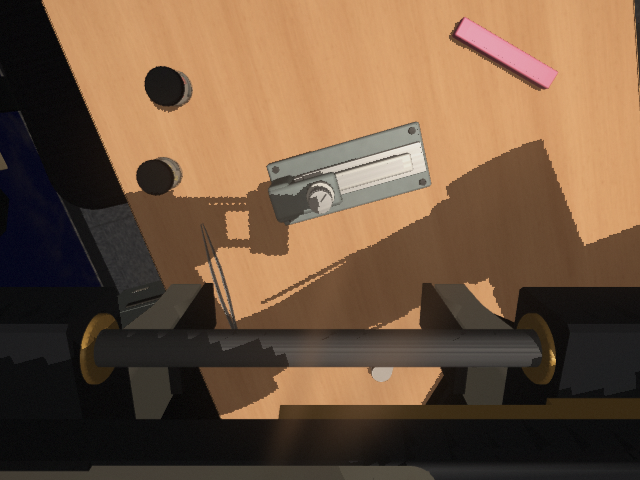

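View pics/s12.png

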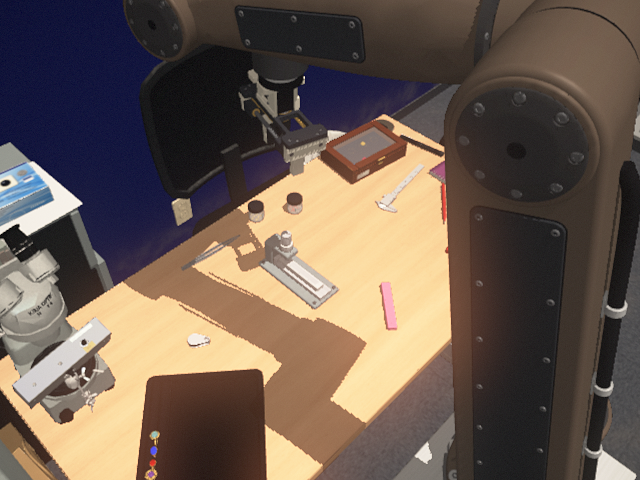

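The hand is clear, the bar lies on the rest under the head, and the jars, tweezers and loupe are in place. I'll check the bar's end position and the knob mark's rotation numerically.

Run:
```python
from h import *
im=cv2.imread("pics/w12.png");cv2.imwrite("pics/w12c.png",cv2.resize(im[110:240,260:440],None,fx=4.4,fy=4.4,interpolation=2))
```

```text
(no output)
```

View pics/w12c.png

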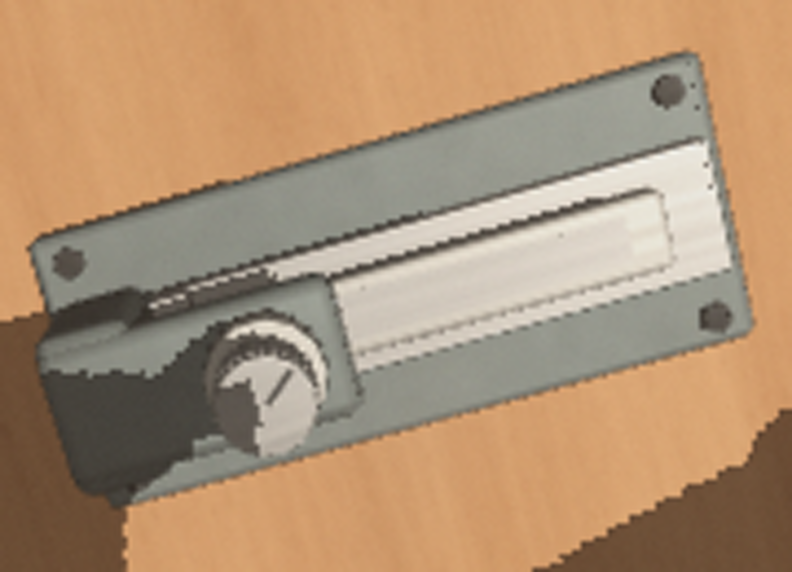

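Run:
```python
from h import *
a=np.load("w10.npy",allow_pickle=True).item();b=np.load("w12.npy",allow_pickle=True).item()
P=lambda x,y,z:onz(b,260+x/4.4,110+y/4.4,z); Q=lambda x,y,z:onz(a,268+x/6,107+y/6,z)
d0=Q(236,284,.115)-Q(294,276,.115); d1=P(292,371,.115)-P(268,404,.115)
t0,t1=[np.arctan2(d[1],d[0]) for d in (d0,d1)];print("mark",t0,t1,"turn cw",(t0-t1)%(2*np.pi))
e1,e2=P(660,192,.032),P(671,266,.032);print("bar end",e1,e2,(e1+e2)/2,"rest edge",(P(706,140,.02)+P(733,268,.02))/2)
print("axis knob",P(268,404,.115))
```

```text
mark -1.4418615704146276 -2.471263619296532 turn cw 1.0294020488819042
bar end [ 0.51648446 -0.0611094   0.032     ] [ 0.51777861 -0.04249515  0.032     ] [ 0.51713154 -0.05180228  0.032     ] rest edge [ 0.50037086 -0.05204951  0.02      ]
axis knob [ 0.61999451 -0.05323696  0.115     ]
```

The mark turned 1.03 rad against a commanded 1.07, so the fingers did not slip on the knob. The bar's end is at x = 0.5171 (0.5172 expected), so I'm handing in.

```bash
python3 -c "
from station import *
print(job_done(),get_state()['t'])"
```

```text
the job is handed in; nothing more can be done
the job is handed in; nothing more can be done
```

The job is handed in, at about 24 s of the 72 s allowed; the station reports no verdict.

**What I did:** I laid the silver bar flat on the rest and slid it in under the head until the tool stalled against the back stop. Fx reached −8.7 N with the tool at x = 0.5407 m (0.5415 expected). I then turned the knob clockwise in one grasp, about 1.07 rad, until the torque rose from 0.055 to about 0.185 N m and held steady. I stopped after roughly 0.15–0.2 rad of slip, opened the fingers and lifted clear.

**Last checks:**
- **Bar:** its near end is at x = 0.5171 m (0.5172 expected).
- **Clamping:** the stopped knob pushed back. The wrist sensor read 0.077 N m, the joint-6 effort 0.13 N m.
- **Knob:** its mark turned 1.03 rad against 1.07 commanded, within what I can read from the picture, so the fingers did not slip on it.
- **Other things:** the jars, tweezers and loupe looked unmoved in the scene picture. I judged that by eye and did not measure it.

**What went wrong or disagreed:**
- **Contact with the head arm:** on the first lowering the bar's front end touched the micrometer's head arm (Fx −4.4 N). I backed out and lowered again further back; the bar had not visibly shifted in the grip, and the knob mark was unchanged afterwards.
- **Rest-edge gap:** the last view put the bar's end 16.7 mm from the rest's front edge, where 16 is nominal and an earlier view gave 15.5–16. I put this down to measurement error.
- **Clamp not seen:** the spindle's foot on the bar is hidden under the head, so the clamping itself is inferred from the torque.

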